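Clamp a freshly glued box in the spring-arm press

TASK

The lid of the small flat box has just been glued and must dry under the spring press. Swing the press arm up and back until its catch holds it cocked, set the flat box down on the rubber bed, centred and with its long side pointing along the arm, and then press the trigger paddle so that the arm snaps down and clamps the box. Leave the cube-shaped carton and the jar where they stand.

Things in the scene. Friction and masses are not known exactly. Their poses are not given: they have to be found in the camera images.
- glue_press: the fixed spring press: grey base plate 215 mm long (x), 116 mm wide (y), 12 mm thick; two hinge brackets 73 mm high at y = +-47 mm. Origin: on the table right under the arm's hinge axis. Its x axis points from the bed to the hinge and on to the rear (away from the robot at yaw 0), z up. In its frame the bed centre is at x = -100 mm, the hinge axis (along y) at x = 0, z = 60 mm
- press_arm (a joint): arm angle, rad. 0: down and level, towards the press's -x (the start); grows as it swings up and back over the hinge; stop at 2.05. The catch snaps in past 1.88 (go to about 1.97); let go, the arm then rests at about 1.85. Let go earlier, it springs back down. At the handle the spring pulls about 2 N when down, 5 N when cocked. With the flat box under its pad the arm stops at about 0.16
- trigger (a joint): angle of the trigger (sear), rad: 0 at rest, stop at 0.30, springs back to 0. Pressing its paddle down increases it; a cocked arm is let go at about 0.06. It also moves by itself by about 0.15 as the arm passes the catch
- handle (a point): centre of the handle: round steel cross bar, 10 mm thick, at the free end of the U-shaped arm, 160 mm from the hinge axis, along the press's y; 58 mm free between the U's side rods. At rest 60 mm above the table, 40 mm free towards the hinge before the pad. Pinched from above, one finger on each side, it turns between them, so they can point down for the whole swing
- press_hinge (a point): centre of the arm's hinge axis, 60 mm above the table
- paddle (a point): centre of the upper face, near the rear end, of the black trigger paddle (46 mm by 28 mm, sloping slightly), to the right (-y) of the press and behind the hinge, about 39 mm above the table; press it straight down by about 5 to 12 mm, about 4 N (more at its stop). It turns about a shaft 42 mm in front (-x) of this point
- bed (a point): centre of the upper face of the black rubber bed, 66 mm (press x) by 54 mm (press y), 14 mm above the table
- box_center (a point): centre (half-way up) of the small flat white cardboard box: 41 mm (its x) by 53 mm (its y, the long side) by 22 mm high, about 60 g, lying flat on the table. To lie along the arm, its y axis must be parallel to the press's x axis (either way round)
- lamp_box_center (a point): centre (half-way up) of a cube-shaped carton 45 x 45 x 52 mm, loose bystander
- jar_center (a point): centre (half-way up) of a capped round jar, 49 mm across and 68 mm high, loose bystander
Not all that is in view belongs to the job. What is meant by the part that bears box_center is not pink or red, and is the larger of those in its own colour.

How it is judged (in metres and radians):
On the way, in this order (a step that is already met when the one before it is completed fails the run):
1. the arm is cocked: it rests on its catch, let go of (value of joint press_arm above 1.72 rad and value of joint trigger below 0.04 rad and contact force between glue_press and the fingers below 0.1 N and contact force between glue_press and the arm below 0.1 N), for 0.3 s.
2. the flat box lies flat on the rubber bed, centred to 15 mm and in line with the arm to 0.25 rad, let go of, with the arm still cocked (value of joint press_arm above 1.72 rad and horizontal distance between box_center and bed below 0.015 m and z of box_center in the frame of bed below 0.014 m and angle between the y axis of box_center and the x axis of bed, either way round below 0.25 rad and distance between the grasp point and box_center above 0.05 m), for 0.2 s.
3. the trigger is pressed by the robot (value of joint trigger above 0.045 rad and distance between the grasp point and paddle below 0.08 m), for 0.02 s.
At the end, for the whole second after the job is handed in: The arm is down on the box (arm angle 0.11 to 0.24 rad), the box lies flat on the rubber bed within 18 mm of its centre and with its long side within 0.3 rad of the arm's direction, and the trigger is back at rest (under 0.04 rad) (value of joint press_arm between 0.11 and 0.24 rad and value of joint trigger below 0.04 rad and horizontal distance between box_center and bed below 0.018 m and z of box_center in the frame of bed below 0.014 m and angle between the y axis of box_center and the x axis of bed, either way round below 0.3 rad and angle between box_center's own z axis and vertical below 0.1 rad); the robot touches nothing.
It fails at once if the cube-shaped carton or the jar is moved by more than 30 mm (distance of any of lamp_box_center, jar_center from where it was at the start of the episode above 0.03 m).
It also fails if it takes over 72 s, if anything falls off the work surface, if the arm or the gripper's body presses on something with over 40 N, if the wrist force passes 120 N, or if a joint passes its speed limit or range.

ROBOT

A 6-joint arm with a two-finger parallel gripper is mounted at the origin on a cart in front of the work surface, level with it; the furniture and walls round the work are solid. World frame = base frame: x ahead of the robot, y to its left, z up, the work surface at z = 0. Lengths are in mm, angles in rad, forces in N, time in s.
With the tool pointing down it reaches from about 275 to 750 mm from the base axis. Payload 10.2 kg.
Tool frame: the origin (TCP) lies midway between the tips of the shut fingers; the grasp point (between the pads) lies 19 mm behind it; x points along the fingers, y is the direction in which the jaws open and shut, and the axes are right-handed (so a half turn about x gives the same grasp; the last joint's range is limited). The gripper opens to 85 mm and grips with 20 to 120 N. Pads are 22 mm wide; open, the fingers measure 114 mm over their backs; the gripper's body (76 mm by 85 mm) begins 54 mm behind the grasp point. The pads swing forward as they close: fully open they stand 13 mm farther back than shut.
Start: joints at [-1.463, 0.313, 1.498, -0, 1.331, -0.223], TCP at [170.507, -496.547, 231.294] pointing down, gripper open.
Joint ranges: [-2.94, 2.94], [-0.97, 2.17], [0.19, 2.56], [-1.23, 4.37], [0.02, 3.11], [-2.88, 2.88]. Speed limits (rad/s): [2.39, 2.39, 3.01, 3.14, 3.14, 3.14].

INTERFACE

Orientations are given as a unit quaternion [w, x, y, z].
In Python, from rig import ctrl gives the robot as it stands.
- The arm moves only by the tool arm_command, never from a script. Its argument "plan" is a list of rows, each a list of 5 numbers: the shift along the tool's x, y, z in m, then the turn about the tool's x in rad, then the opening, from 0 (shut) to 1 (fully open). A call has 1 to 12 rows; each row shifts and turns the commanded pose from where the row before left it, along the tool's axes as they then stand; what a row does not reach is not made up. A row lasts 1/8 s, in which the tool goes at most 62.5 mm and 10.7 degrees, less where a joint would pass 70% of its speed; a pose out of reach is approached as far as the arm can. A call with a gripper value outside its range is refused whole. The fingers move at their own pace and stop on an object; "squeeze" is the grip in N (left out, the last holds). Time passes only in rows, so rows that do not move let the fingers close. It gives the time, the measured TCP pose, the force and the opening at its end, in the units of the state.
- ctrl.sense(): the state, without advancing time (a new reading comes with each control period).
- ctrl.capture(name): name is "side" or "top" or "wrist"; returns a dict with "color" (480x640x3 uint8, red, green, blue), "fx", "fy", "cx", "cy" (pixels), "xyz" and "orientation" of the camera in the world; the wrist camera has in their place "hand_eye" (4x4, takes a point from camera to tool coordinates, whose origin is the TCP and whose axes are the tool frame's). Camera axes: x right, y up, looking along -z (the intrinsics and any distortion apply to the point x, -y, -z); pixel columns grow to the right and rows downward; lengths in mm; the calibration is good to about 2 mm. A picture is of the moment at which its call begins: read the wrist's pose just before it. There is no depth.
- ctrl.finish_job(): hands the job in, once; it reports no verdict.
Trained networks look in the newest picture that a camera, given by its name, has taken for a name from the list of things; names that differ only in an ending like _2 or _b are one class to them, and where a whole thing is asked for, a point or a joint stands for the part that bears it (a point fixed in the world has none). Each returns a list of dicts, best first, with "score" (0 to 1); they miss things now and then, are a little off and sometimes report something else, mostly with a low value. They report only what shows in the picture. A call takes as long as a camera call. They do not tell look-alikes from the thing itself.
- ctrl.spot_in(camera, query): "uv" ([column, row] in pixels, amid what is visible of it).
- ctrl.regions_of(camera, query): "mask" (480x640 bool, what is visible of it) and "uv" ([column, row] in pixels, amid what is visible of it).
- ctrl.place_of(camera, query): "uv" ([column, row] in pixels: a listed point, or the origin of a listed thing).
The state is a dict: "time_s": time; "joints": joint angles; "dq": joint speeds; "tau": joint torques, N m; "eef_pos": TCP position; "ee_rot": TCP orientation; "force": force on the tool from outside, world axes, zero at the start; "wrist_torque": the same for the moment, N m; "grip_width": opening from 0.0 (shut) to 1.0 (fully open).
Only numpy, scipy, OpenCV 4.12 (cv2) and the standard library are available. Lean on these libraries where they do the work, as an engineer would, in place of code of your own. Each camera call takes 0.05 s, during which the arm holds its last target.

## Working session

There is one attempt and no reset: what is moved stays moved. The work goes in short steps, Python scripts to look and compute and a tool call to move; the robot and the scene stay as the last step left them, time stands still between calls to the robot, and variables do not carry over. Pictures are saved under pics/ and viewed, and the job is handed in when it is done.

Besides the shell and the picture viewer there is one more tool, called after "Request:" by a JSON object that holds its "api" and its "payload". arm_command: Moves the arm, as the interface text tells. Its arguments: {"type":"object","properties":{"plan":{"type":"array"},"squeeze":{"type":"number"}},"required":["plan"]}

```bash
ls; mkdir -p pics; cat > h.py <<'E'
import numpy as np,cv2
from rig import ctrl
from scipy.spatial.transform import Rotation as R
def rot(q): return R.from_quat([q[1],q[2],q[3],q[0]]).as_matrix()
def cam(c,s=None):
    if 'hand_eye' in c:
        H=np.array(c['hand_eye']); T=np.eye(4); T[:3,:3]=rot(s['ee_rot']); T[:3,3]=s['eef_pos']
        M=T@H; return M[:3,:3],M[:3,3]
    return rot(c['orientation']),np.array(c['xyz'])
def ray(c,uv,s=None):
    Rm,t=cam(c,s); d=np.array([(uv[0]-c['cx'])/c['fx'],-(uv[1]-c['cy'])/c['fy'],-1]); return t,Rm@d
def atz(c,uv,z,s=None):
    t,d=ray(c,uv,s); return t+d*(z-t[2])/d[2]
def proj(c,p,s=None):
    Rm,t=cam(c,s); q=Rm.T@(np.array(p)-t); return np.array([c['cx']+c['fx']*q[0]/-q[2],c['cy']-c['fy']*q[1]/-q[2]])
def tri(rays):
    A=np.zeros((3,3));b=np.zeros(3)
    for t,d in rays:
        d=d/np.linalg.norm(d);P=np.eye(3)-np.outer(d,d);A+=P;b+=P@t
    return np.linalg.solve(A,b)
def save(c,n): cv2.imwrite('pics/'+n,cv2.cvtColor(c['color'],cv2.COLOR_RGB2BGR))
E
python3 - <<'E'
from h import *
s=ctrl.sense(); print(s)
for n in ['side','top']:
    c=ctrl.capture(n); save(c,n+'0.png'); print(n,{k:v for k,v in c.items() if k!='color'})
    for q in ['glue_press','handle','press_hinge','paddle','bed','box_center','lamp_box_center','jar_center']:
        for r in ctrl.place_of(n,q)[:4]: print(n,q,np.round(r['uv'],1),round(r['score'],2))
E
```

```text
pics
{'time_s': 0.0, 'joints': array([-1.46342690e+00,  3.13445354e-01,  1.49848755e+00, -3.47238428e-05,
        1.33098984e+00, -2.23417645e-01]), 'dq': array([-0.00166623, -0.00027033, -0.00019403,  0.00076798,  0.00027486,
       -0.00045898]), 'tau': array([ 1.08480916e-03, -4.12267721e+01, -2.59739631e+01, -1.95608436e-04,
        4.15503295e-03,  9.90211646e-06]), 'eef_pos': array([ 170.45454927, -496.26702645,  230.71845913]), 'ee_rot': array([ 0.11595112,  0.69747208,  0.11689144, -0.69744134]), 'force': array([-0.53878259,  0.06780359, -0.19705566]), 'wrist_torque': array([-0.00232723,  0.01880985, -0.00338505]), 'grip_width': 0.9991929162063916}
side {'fx': 564.7977104364039, 'fy': 564.7977104364039, 'cx': 320.6122984385313, 'cy': 234.37347865851768, 'xyz': array([ 211.41635519, 1070.67855811,  759.28578019]), 'orientation': array([-0.1372993 , -0.08135937,  0.4734448 ,  0.86624453])}
side glue_press [314.9 234. ] 0.95
side handle [379.8 210.3] 0.77
side press_hinge [311.7 207.9] 0.9
side paddle [284.8 199.6] 0.68
side paddle [379.3 211.1] 0.65
side bed [358.1 228.6] 0.8
side bed [378.6 210.7] 0.48
side box_center [400.8 283.4] 0.95
side box_center [356.9 274.9] 0.72
side box_center [361.1 301.3] 0.71
side box_center [328.9 323.6] 0.66
side lamp_box_center [288.9 290.6] 0.69
side jar_center [337.2 343.5] 0.86
top {'fx': 458.2251706560085, 'fy': 458.2251706560085, 'cx': 322.49015661706915, 'cy': 237.58324418404274, 'xyz': array([524.91357748,  73.08447126, 928.48345099]), 'orientation': array([-0.70228085, -0.0275015 ,  0.01929647,  0.71110683])}
top handle [420.6 302.2] 0.62
top press_hinge [391.6 219.7] 0.58
top bed [403.4 272.5] 0.68
top box_center [275.3 319.5] 0.77
top box_center [320.9 348.5] 0.75
top box_center [237.3 295.9] 0.68
top box_center [314.8 299.1] 0.62
top lamp_box_center [255.5 246.5] 0.65
top jar_center [189.4 314.3] 0.65
```

View pics/side0.png

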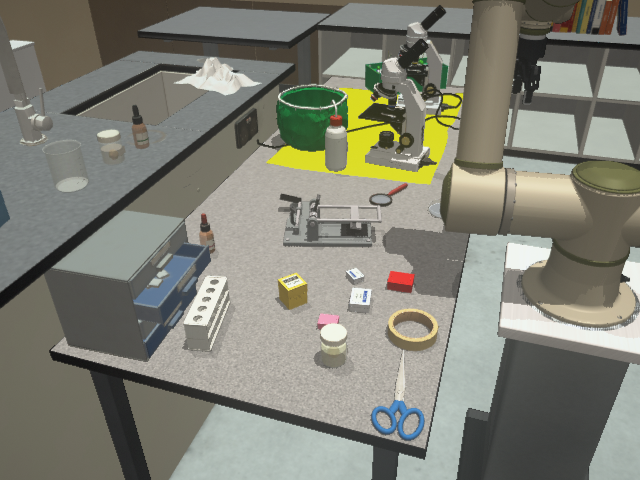

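View pics/top0.png

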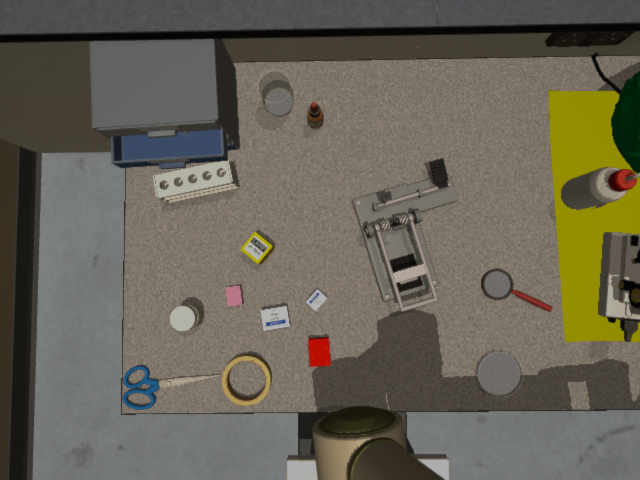

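```bash
python3 - <<'E'
from h import *
c1=ctrl.capture('side');c2=ctrl.capture('top')
g=c2['color'][230:370,210:450]; cv2.imwrite('pics/crop1.png',cv2.cvtColor(cv2.resize(g,None,fx=3.2,fy=3.2,interpolation=cv2.INTER_CUBIC),cv2.COLOR_RGB2BGR))
g=c2['color'][145:315,340:470]; cv2.imwrite('pics/crop2.png',cv2.cvtColor(cv2.resize(g,None,fx=3.5,fy=3.5,interpolation=cv2.INTER_CUBIC),cv2.COLOR_RGB2BGR))
for n,a,b,z in [('handle',(379.8,210.3),(420.6,302.2),60),('hinge',(311.7,207.9),(391.6,219.7),60),('bed',(358.1,228.6),(403.4,272.5),14),('lamp',(288.9,290.6),(255.5,246.5),26),('jar',(337.2,343.5),(189.4,314.3),34),('box',(361.1,301.3),(275.3,319.5),11),('paddle',(284.8,199.6),(438,172),39)]:
    print(n,np.round(tri([ray(c1,a),ray(c2,b)])),np.round(atz(c1,a,z)),np.round(atz(c2,b,z)))
for r in ctrl.regions_of('top','box_center'):
    m=r['mask'];print(np.round(r['uv']),r['score'],m.sum(),c2['color'][m].mean(0))
    cn=max(cv2.findContours(m.astype('uint8'),0,2)[0],key=len)
    P=np.array([atz(c2,p[0],22)[:2] for p in cn],np.float32); print(cv2.minAreaRect(P))
E
```

```text
handle [458. -99.  68.] [ 459. -113.   60.] [ 459. -100.   60.]
hinge [613. -47.  77.] [623. -75.  60.] [615. -49.  60.]
bed [509. -77.  19.] [506. -87.  14.] [514. -77.  14.]
lamp [571. 216.  31.] [575. 211.  26.] [569. 216.  26.]
jar [434. 342.  35.] [431. 339.  34.] [438. 343.  34.]
box [425. 180.  10.] [427. 181.  11.] [424. 179.  11.]
paddle [ 717. -145.   30.] [ 717. -129.   39.] [ 710. -145.   39.]
[316. 299.] 0.73 233 [158.85407725 160.90128755 164.79828326]
((463.7808532714844, 97.9627914428711), (24.95270538330078, 34.71379470825195), 44.18996047973633)
[320. 352.] 0.67 632 [174.13607595  21.24208861   9.23892405]
((362.5193176269531, 92.72637176513672), (42.97633361816406, 55.79013442993164), 89.42696380615234)
[272. 318.] 0.57 634 [152.36435331 154.15930599 158.21451104]
((429.1161804199219, 177.32391357421875), (44.63747787475586, 56.54865646362305), 9.369002342224121)
[236. 297.] 0.57 278 [176.9028777  115.17625899 130.32014388]
((473.3725891113281, 259.7929382324219), (37.02768325805664, 30.11765480041504), 8.162421226501465)
```

View pics/crop1.png

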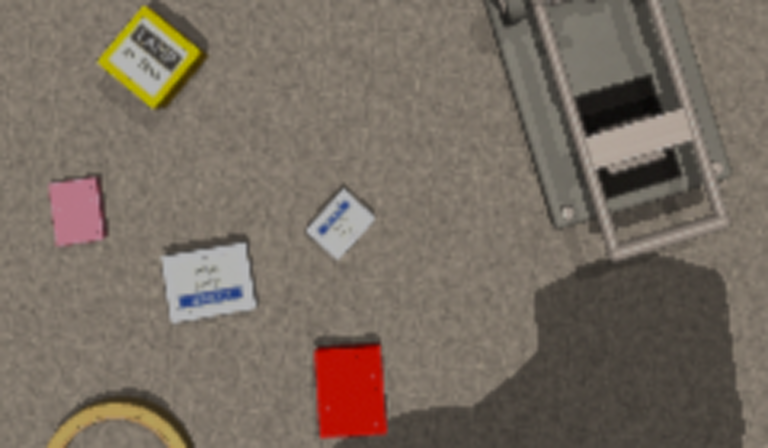

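View pics/crop2.png

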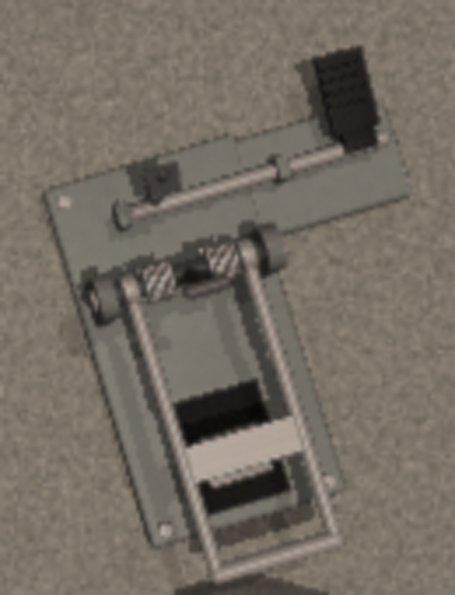

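```bash
python3 - <<'E'
from h import *
c2=ctrl.capture('top')
f=lambda u,v,z:atz(c2,(340+(u-1)/3.5,145+(v-1)/3.5),z)
for n,p in dict(hl=(220,577),hr=(337,540),rl=(130,285),rr=(250,255),cl=(100,298),cr=(262,248)).items(): print(n,np.round(f(*p,60),1))
for n,p in dict(bl=(48,190),fl=(153,545),fr=(340,490),br=(235,140)).items(): print(n,np.round(f(*p,12),1))
for n,p in dict(bed1=(175,405),bed2=(258,380),bed3=(290,498),bed4=(205,515)).items(): print(n,np.round(f(*p,14),1))
for n,p in dict(p1=(313,62),p2=(360,48),p3=(376,125),p4=(330,140)).items(): print(n,np.round(f(*p,39),1))
# box corners
g=lambda u,v,z:atz(c2,(210+(u-1)/3.2,230+(v-1)/3.2),z)
for p in [(163,256),(247,242),(256,306),(171,322)]: print('box',np.round(g(*p,22),1))
s=ctrl.sense(); print(rot(s['ee_rot']).round(3))
E
```

```text
hl [445.3 -65.8  60. ]
hr [ 464.3 -128.9   60. ]
rl [603.  -20.7  60. ]
rr [618.5 -86.1  60. ]
cl [596.1  -4.3  60. ]
cr [622.2 -92.7  60. ]
bl [662.8  20.1  12. ]
fl [459.3 -36.   12. ]
fr [ 489.1 -142.5   12. ]
br [690.3 -88.   12. ]
bed1 [538.3 -49.9  14. ]
bed2 [551.9 -97.3  14. ]
bed3 [ 485.  -113.7   14. ]
bed4 [475.9 -65.5  14. ]
p1 [ 729.  -127.9   39. ]
p2 [ 736.5 -154.4   39. ]
p3 [ 692.8 -162.    39. ]
p4 [ 684.7 -136.2   39. ]
box [444.6 206.6  22. ]
box [452.6 154.9  22. ]
box [413.6 149.6  22. ]
box [404.5 201.8  22. ]
[[ 0.     0.325 -0.946]
 [-0.    -0.946 -0.325]
 [-1.     0.    -0.   ]]
```

```bash
cat >> h.py <<'E'
def rows(p,a,n,op,s=None,p0=None,a0=None):
    """straight to world p (mm), tool-y angle a, n rows, tool pointing down"""
    s=s or ctrl.sense(); M=rot(s['ee_rot'])
    if a0 is None: a0=np.arctan2(M[1,1],M[0,1])
    if p0 is None: p0=np.array(s['eef_pos'])
    p=np.array(p,float); da=(a-a0+np.pi)%(2*np.pi)-np.pi; out=[]
    for i in range(n):
        th=a0+da*i/n; y=np.array([np.cos(th),np.sin(th),0]); x=np.array([0,0,-1.]); z=np.cross(x,y)
        d=(p-p0)/n/1000
        out.append([round(float(d@x),3),round(float(d@y),3),round(float(d@z),3),round(-da/n,3),op])
    print(str(out).replace(' ',''),'tot turn deg/row',np.degrees(da/n)); return out
E
python3 - <<'E'
from h import *
rows([430,-104,170],0.273,11,0.5)
E
```

```text
[[0.006,-0.026,-0.034,np.float64(-0.138),0.5],[0.006,-0.021,-0.037,np.float64(-0.138),0.5],[0.006,-0.016,-0.04,np.float64(-0.138),0.5],[0.006,-0.01,-0.042,np.float64(-0.138),0.5],[0.006,-0.005,-0.043,np.float64(-0.138),0.5],[0.006,0.001,-0.043,np.float64(-0.138),0.5],[0.006,0.007,-0.042,np.float64(-0.138),0.5],[0.006,0.013,-0.041,np.float64(-0.138),0.5],[0.006,0.018,-0.039,np.float64(-0.138),0.5],[0.006,0.024,-0.036,np.float64(-0.138),0.5],[0.006,0.028,-0.032,np.float64(-0.138),0.5]] tot turn deg/row 7.8806574349615
```

Request:
{"api": "arm_command", "payload": {"plan": [[0.006, -0.026, -0.034, -0.138, 0.4], [0.006, -0.021, -0.037, -0.138, 0.4], [0.006, -0.016, -0.04, -0.138, 0.4], [0.006, -0.01, -0.042, -0.138, 0.4], [0.006, -0.005, -0.043, -0.138, 0.4], [0.006, 0.001, -0.043, -0.138, 0.4], [0.006, 0.007, -0.042, -0.138, 0.4], [0.006, 0.013, -0.041, -0.138, 0.4], [0.006, 0.018, -0.039, -0.138, 0.4], [0.006, 0.024, -0.036, -0.138, 0.4], [0.006, 0.028, -0.032, -0.138, 0.4], [0, 0, 0, 0, 0.4]]}}

```text
time_s: 2.6
eef_pos: [430.1, -99.8, 165.0]
ee_rot: [0.565, 0.425, 0.566, -0.425]
force: [0.0, 0.2, 0.9]
grip_width: 0.399
```

```bash
python3 - <<'E'
from h import *
s=ctrl.sense(); c=ctrl.capture('wrist'); save(c,'w1.png'); print(s['eef_pos'],rot(s['ee_rot']).round(3),s['force'],np.round(c['hand_eye'],2).tolist(),c['fx'])
for q,z in [('handle',60),('bed',14),('press_hinge',60),('paddle',39)]:
    for r in ctrl.place_of('wrist',q): print(q,np.round(r['uv']),round(r['score'],2),atz(c,r['uv'],z,s).round(1))
    print(proj(c,{'handle':[454.8,-97.4,60],'bed':[512.9,-80.7,14],'press_hinge':[609,-53,60],'paddle':[720,-143,39]}[q],s))
E
```

```text
[430.07757939 -99.82516222 164.95965442] [[-0.001  0.96   0.279]
 [ 0.001  0.279 -0.96 ]
 [-1.    -0.    -0.001]] [0.00799247 0.23312989 0.91237356] [[-0.0, 0.31, -0.95, -142.2], [1.0, 0.0, -0.0, 0.16], [0.0, -0.95, -0.31, -78.97], [0.0, 0.0, 0.0, 1.0]] 379.3411278943065
handle [365. 252.] 0.9 [458.6 -99.7  60. ]
[360.82162388 247.47907375]
[431.02620477 229.32446142]
press_hinge [596. 251.] 0.64 [611.3 -54.9  60. ]
[594.04748083 247.87545642]
[643.89145286 372.70607958]
```

View pics/w1.png

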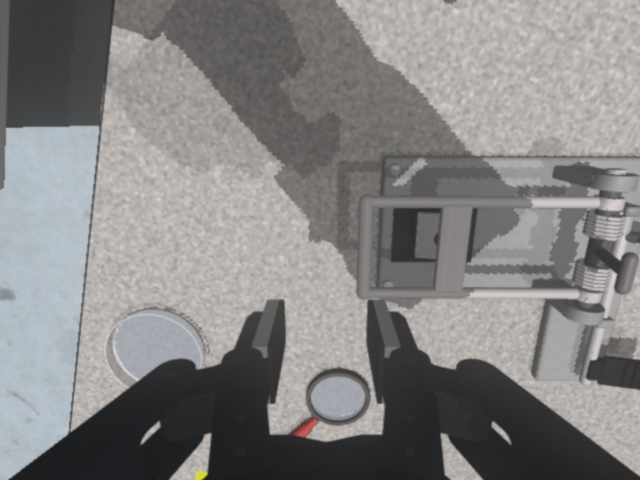

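Request:
{"api": "arm_command", "payload": {"plan": [[0.02, 0.014, 0.003, 0, 0.4], [0.02, 0.013, 0.003, 0, 0.4], [0.02, 0, 0, 0, 0.4], [0.025, 0, 0, 0, 0.4], [0.025, 0, 0, 0, 0.4], [0.012, 0, 0, 0, 0.4], [0, 0, 0, 0, 0.4]], "squeeze": 40}}

```text
time_s: 3.72
eef_pos: [456.9, -100.4, 43.2]
ee_rot: [0.564, 0.426, 0.564, -0.426]
force: [-0.3, -1.0, -0.3]
grip_width: 0.4
```

```bash
python3 - <<'E'
from h import *
s=ctrl.sense(); c=ctrl.capture('wrist'); save(c,'w2.png'); print(s['eef_pos'],s['force'])
E
```

```text
[ 456.88191905 -100.43419928   43.171245  ] [-0.301041   -0.95246669 -0.31041508]
```

View pics/w2.png

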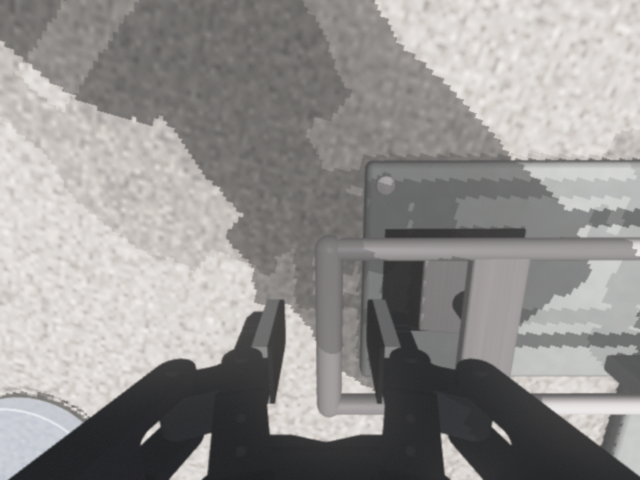

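Request:
{"api": "arm_command", "payload": {"plan": [[0, 0, 0, 0, 0.05], [0, 0, 0, 0, 0.05], [0, 0, 0, 0, 0.05], [0, 0, 0, 0, 0.05], [0, 0, 0, 0, 0.05]], "squeeze": 40}}

```text
time_s: 4.4
eef_pos: [458.0, -100.2, 43.9]
ee_rot: [0.565, 0.426, 0.564, -0.426]
force: [4.5, 3.2, 3.6]
grip_width: 0.1
```

```bash
python3 - <<'E'
from h import *
s=ctrl.sense(); print(s['eef_pos'],s['force'],s['grip_width'])
p=np.array(s['eef_pos']); M=rot(s['ee_rot'])
th=np.linspace(0,1.97,23)
# swing rows in tool coords: y fwd = 160(1-cos), z up = 160 sin
out=[]
for a,b in zip(th[:-1],th[1:]): out.append([round(-.16*(np.sin(b)-np.sin(a)),3),round(.16*(np.cos(a)-np.cos(b)),3)])
print(out); print(np.sum(out,0), 160*np.sin(1.97),160*(1-np.cos(1.97)), np.degrees(np.arctan2(M[1,1],M[0,1])))
E
```

```text
[ 458.01222057 -100.21314213   43.90430678] [4.53922242 3.23326824 3.56124017] 0.09975759803388583
[[np.float64(-0.014), np.float64(0.001)], [np.float64(-0.014), np.float64(0.002)], [np.float64(-0.014), np.float64(0.003)], [np.float64(-0.014), np.float64(0.004)], [np.float64(-0.013), np.float64(0.006)], [np.float64(-0.013), np.float64(0.007)], [np.float64(-0.012), np.float64(0.008)], [np.float64(-0.011), np.float64(0.009)], [np.float64(-0.01), np.float64(0.01)], [np.float64(-0.009), np.float64(0.011)], [np.float64(-0.008), np.float64(0.012)], [np.float64(-0.007), np.float64(0.012)], [np.float64(-0.006), np.float64(0.013)], [np.float64(-0.005), np.float64(0.013)], [np.float64(-0.004), np.float64(0.014)], [np.float64(-0.003), np.float64(0.014)], [np.float64(-0.001), np.float64(0.014)], [np.float64(-0.0), np.float64(0.014)], [np.float64(0.001), np.float64(0.014)], [np.float64(0.002), np.float64(0.014)], [np.float64(0.004), np.float64(0.014)], [np.float64(0.005), np.float64(0.013)]]
[-0.146  0.222] 147.41932899062328 222.1895605383603 15.92645582039995
```

Request:
{"api": "arm_command", "payload": {"plan": [[-0.014, 0.001, 0, 0, 0.05], [-0.014, 0.002, 0, 0, 0.05], [-0.014, 0.003, 0, 0, 0.05], [-0.014, 0.004, 0, 0, 0.05], [-0.013, 0.006, 0, 0, 0.05], [-0.013, 0.007, 0, 0, 0.05], [-0.012, 0.008, 0, 0, 0.05]]}}

```text
time_s: 5.28
eef_pos: [485.0, -92.2, 137.5]
ee_rot: [0.563, 0.424, 0.566, -0.427]
force: [-11.1, -7.7, 3.2]
grip_width: 0.095
```

Request:
{"api": "arm_command", "payload": {"plan": [[-0.011, 0.009, 0, 0, 0.05], [-0.01, 0.01, 0, 0, 0.05], [-0.009, 0.011, 0, 0, 0.05], [-0.008, 0.012, 0, 0, 0.05], [-0.007, 0.012, 0, 0, 0.05], [-0.006, 0.013, 0, 0, 0.05], [-0.005, 0.013, 0, 0, 0.05]]}}

```text
time_s: 6.15
eef_pos: [563.2, -70.1, 197.5]
ee_rot: [0.565, 0.425, 0.564, -0.427]
force: [-13.1, -1.3, 23.2]
grip_width: 0.098
```

```bash
python3 - <<'E'
from h import *
c=ctrl.capture('side'); g=c['color'][100:300,230:470]; cv2.imwrite('pics/s3.png',cv2.cvtColor(cv2.resize(g,None,fx=3,fy=3),cv2.COLOR_RGB2BGR))
E
```

```text
(no output)
```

View pics/s3.png

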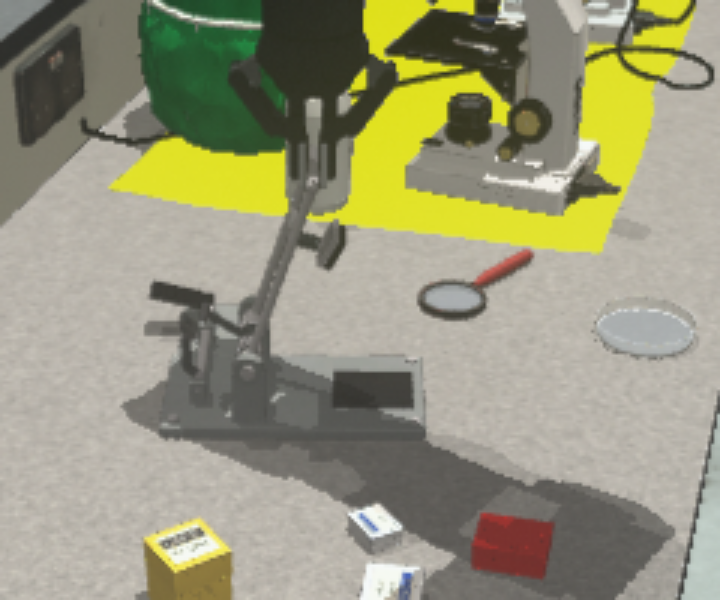

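Request:
{"api": "arm_command", "payload": {"plan": [[-0.006, 0.014, 0, 0, 0.05], [-0.005, 0.014, 0, 0, 0.05], [-0.001, 0.014, 0, 0, 0.05], [0, 0.014, 0, 0, 0.05], [0.001, 0.014, 0, 0, 0.05], [0.002, 0.014, 0, 0, 0.05]]}}

```text
time_s: 6.95
eef_pos: [643.8, -46.7, 202.8]
ee_rot: [0.564, 0.425, 0.565, -0.427]
force: [-5.7, -2.1, 7.7]
grip_width: 0.095
```

Request:
{"api": "arm_command", "payload": {"plan": [[0.003, 0.014, 0, 0, 0.05], [0.004, 0.014, 0, 0, 0.05], [0.001, 0.003, 0, 0, 0.05], [0, 0, 0, 0, 0.05]]}}

```text
time_s: 7.45
eef_pos: [673.2, -38.2, 194.0]
ee_rot: [0.563, 0.425, 0.566, -0.427]
force: [-5.5, -3.0, 0.5]
grip_width: 0.099
```

```bash
python3 - <<'E'
from h import *
print(ctrl.sense()['eef_pos'],ctrl.sense()['force'])
c=ctrl.capture('side'); g=c['color'][100:300,230:470]; cv2.imwrite('pics/s4.png',cv2.cvtColor(cv2.resize(g,None,fx=3,fy=3),cv2.COLOR_RGB2BGR))
E
```

```text
[673.20085939 -38.22381628 193.9844909 ] [-5.53906712 -2.96145316  0.50317653]
```

View pics/s4.png

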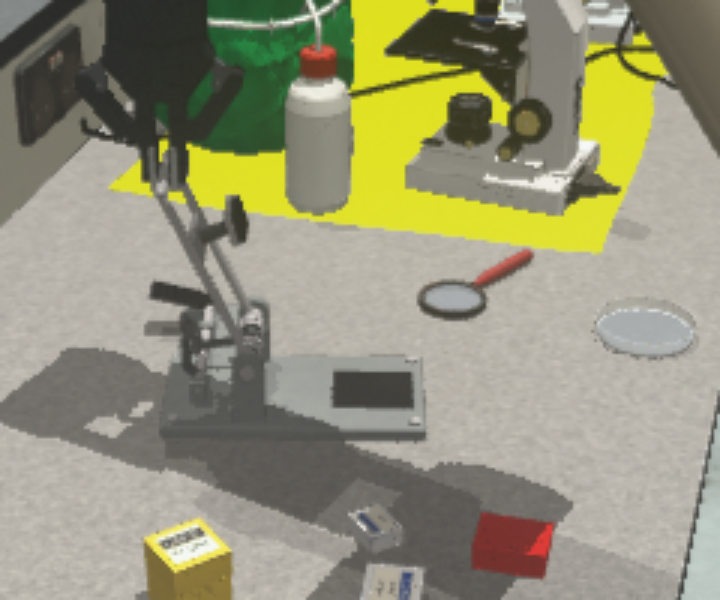

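Request:
{"api": "arm_command", "payload": {"plan": [[0.001, 0.004, 0, 0, 0.05], [0, 0, 0, 0, 0.05], [-0.002, -0.007, 0, 0, 0.05], [-0.002, -0.007, 0, 0, 0.05], [-0.001, -0.005, 0, 0, 0.05], [0, 0, 0, 0, 0.05]]}}

```text
time_s: 8.25
eef_pos: [660.1, -42.1, 199.4]
ee_rot: [0.565, 0.426, 0.564, -0.425]
force: [-1.8, -0.2, 5.8]
grip_width: 0.095
```

Request:
{"api": "arm_command", "payload": {"plan": [[-0.001, -0.004, 0, 0, 0.05], [0, -0.003, 0, 0, 0.05], [0, 0, 0, 0, 0.05]]}}

```text
time_s: 8.62
eef_pos: [654.0, -43.9, 201.0]
ee_rot: [0.566, 0.427, 0.563, -0.425]
force: [-1.6, 0.7, 8.9]
grip_width: 0.094
```

Request:
{"api": "arm_command", "payload": {"plan": [[0, -0.004, 0, 0, 0.05], [0, 0, 0, 0, 0.05]]}}

```text
time_s: 8.88
eef_pos: [651.5, -44.6, 201.6]
ee_rot: [0.567, 0.428, 0.562, -0.424]
force: [6.3, 3.6, 9.1]
grip_width: 0.099
```

Request:
{"api": "arm_command", "payload": {"plan": [[0, 0.002, 0, 0, 0.1], [0, 0, 0, 0, 0.4], [0, 0, 0, 0, 0.4], [0, 0, 0, 0, 0.4], [-0.02, 0, 0, 0, 0.4], [-0.03, 0, 0, 0, 0.4]]}}

```text
time_s: 9.62
eef_pos: [651.0, -44.6, 248.9]
ee_rot: [0.564, 0.426, 0.565, -0.426]
force: [0.6, -0.8, 0.2]
grip_width: 0.396
```

```bash
python3 - <<'E'
from h import *
print(ctrl.sense()['eef_pos'],ctrl.sense()['force'])
c=ctrl.capture('side'); g=c['color'][100:300,230:470]; cv2.imwrite('pics/s5.png',cv2.cvtColor(cv2.resize(g,None,fx=3,fy=3),cv2.COLOR_RGB2BGR))
E
```

```text
[650.96652482 -44.55837554 248.90268843] [ 0.61163102 -0.75642863  0.23337814]
```

View pics/s5.png

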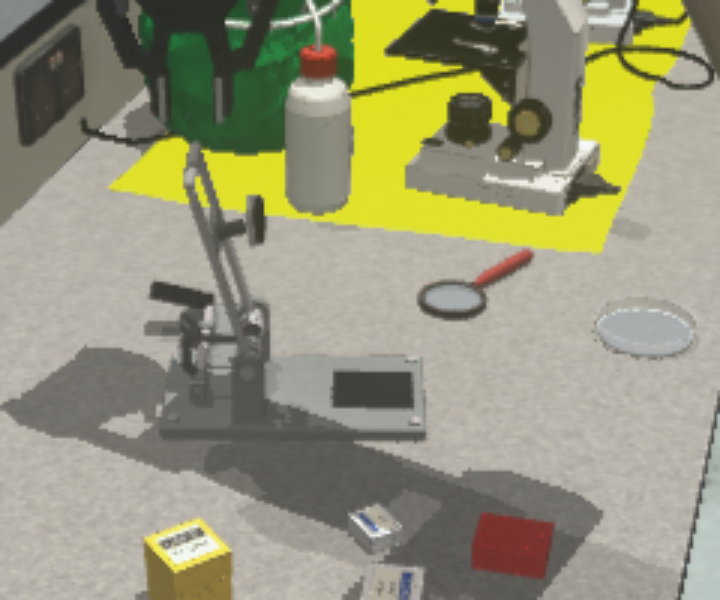

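```bash
python3 - <<'E'
from h import *
rows([428.5,178,140],0.154,9,0.9)
E
```

```text
[[0.013,-0.017,-0.031,np.float64(0.014),0.9],[0.013,-0.018,-0.03,np.float64(0.014),0.9],[0.013,-0.018,-0.03,np.float64(0.014),0.9],[0.013,-0.018,-0.03,np.float64(0.014),0.9],[0.013,-0.019,-0.03,np.float64(0.014),0.9],[0.013,-0.019,-0.029,np.float64(0.014),0.9],[0.013,-0.02,-0.029,np.float64(0.014),0.9],[0.013,-0.02,-0.029,np.float64(0.014),0.9],[0.013,-0.02,-0.029,np.float64(0.014),0.9]] tot turn deg/row -0.7891409552025213
```

Request:
{"api": "arm_command", "payload": {"plan": [[0, -0.017, -0.031, 0.014, 0.4], [0, -0.018, -0.03, 0.014, 0.4], [0.013, -0.018, -0.03, 0.014, 0.9], [0.016, -0.018, -0.03, 0.014, 0.9], [0.016, -0.019, -0.03, 0.014, 0.9], [0.016, -0.019, -0.029, 0.014, 0.9], [0.016, -0.02, -0.029, 0.014, 0.9], [0.016, -0.02, -0.029, 0.014, 0.9], [0.016, -0.02, -0.029, 0.014, 0.9], [0, 0, 0, 0, 0.9], [0, 0, 0, 0, 0.9]]}}

```text
time_s: 11.05
eef_pos: [428.3, 178.5, 140.7]
ee_rot: [0.537, 0.461, 0.536, -0.46]
force: [-0.8, -0.9, 0.2]
grip_width: 0.901
```

```bash
python3 - <<'E'
from h import *
s=ctrl.sense(); c=ctrl.capture('wrist'); save(c,'w3.png'); print(s['eef_pos'],s['force'],rot(s['ee_rot']).round(3)[:,1])
for r in ctrl.place_of('wrist','box_center'): print(np.round(r['uv']),round(r['score'],2),atz(c,r['uv'],11,s).round(1))
for r in ctrl.regions_of('wrist','box_center'):
    m=r['mask'];print(np.round(r['uv']),r['score'],m.sum(),c['color'][m].mean(0).round())
    cn=max(cv2.findContours(m.astype('uint8'),0,2)[0],key=len)
    P=np.array([atz(c,p[0],22,s)[:2] for p in cn],np.float32); print(cv2.minAreaRect(P))
print(proj(c,[428.8,178.2,22],s))
E
```

```text
[428.28239474 178.48001295 140.67581138] [-0.82205248 -0.89292862  0.18055296] [0.988 0.151 0.001]
[327. 232.] 0.94 [429.7 177.6  11. ]
[352. 332.] 0.94 [463.   96.9  11. ]
[409. 126.] 0.85 [474.  261.2  11. ]
[228. 321.] 0.55 [362.6  91.8  11. ]
[240. 314.] 0.88 2759 [187.  66.  63.]
((363.5293884277344, 97.2286605834961), (56.30479049682617, 51.62019348144531), 3.112377166748047)
[327. 229.] 0.71 4303 [161. 157. 156.]
((429.3472595214844, 179.45767211914062), (41.0468635559082, 56.945152282714844), 9.01661491394043)
[409. 127.] 0.62 2849 [215. 156. 181.]
((471.25146484375, 259.9105529785156), (40.647586822509766, 29.83397102355957), 7.355952262878418)
[352. 331.] 0.58 1583 [198. 203. 211.]
((461.1756896972656, 103.95600128173828), (29.147449493408203, 39.727684020996094), 45.988834381103516)
[325.61770965 235.76795015]
```

View pics/w3.png

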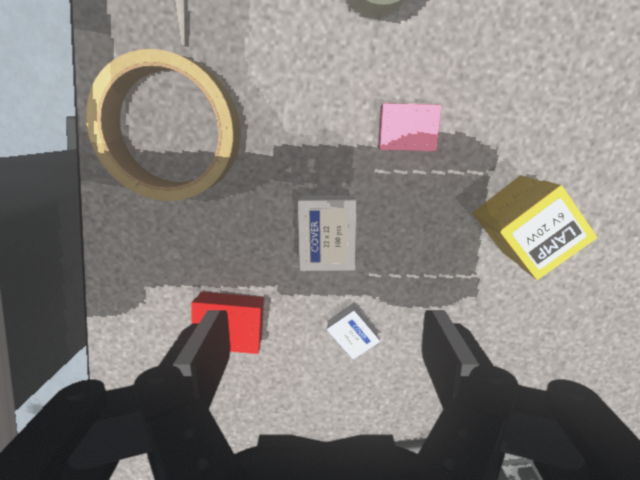

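Request:
{"api": "arm_command", "payload": {"plan": [[0.035, 0.001, 0, 0, 0.9], [0.035, 0, 0, 0, 0.9], [0.035, 0, 0, 0, 0.9], [0.02, 0, 0, 0, 0.9], [0.012, 0, 0, 0, 0.9], [0, 0, 0, 0, 0.3], [0, 0, 0, 0, 0.3], [0, 0, 0, 0, 0.3], [0, 0, 0, 0, 0.3], [0, 0, 0, 0, 0.3]], "squeeze": 25}}

```text
time_s: 12.45
eef_pos: [429.3, 179.0, 4.1]
ee_rot: [0.537, 0.461, 0.536, -0.46]
force: [0.0, 0.1, 6.0]
grip_width: 0.473
```

```bash
python3 - <<'E'
from h import *
s=ctrl.sense(); c=ctrl.capture('wrist'); save(c,'w4.png'); print(s['eef_pos'],s['force'],rot(s['ee_rot']).round(3)[:,1],s['grip_width'])
E
```

```text
[429.25414075 178.95313764   4.12727624] [0.01952617 0.11205658 5.9761842 ] [0.988 0.151 0.002] 0.47315927655252044
```

View pics/w4.png

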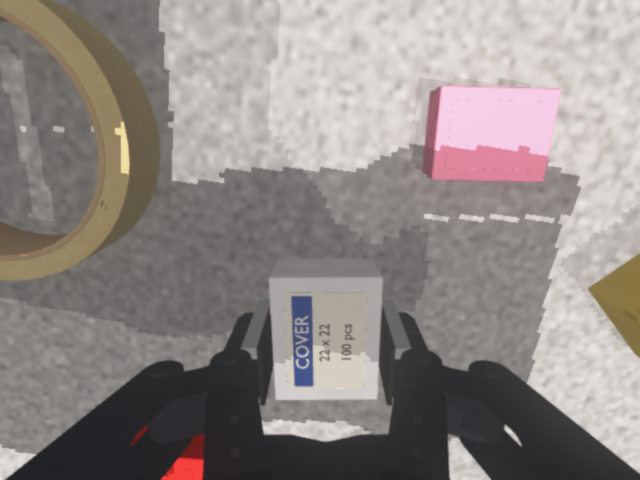

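```bash
python3 - <<'E'
from h import *
s=ctrl.sense(); c=ctrl.capture('wrist'); print(atz(c,(326,275),22,s),atz(c,(326,398),22,s),atz(c,(326,337),22,s))
p=np.array([429.25,178.95,110]);rows([514.5,-81.5,100],0.28-np.pi/2,9,0.3,p0=p,s=s)
E
```

```text
[425.56696563 205.37446814  22.        ] [433.57756624 153.09703711  22.        ] [429.37421287 180.52825314  22.        ]
[[0.001,0.005,0.03,np.float64(0.16),0.3],[0.001,0.01,0.029,np.float64(0.16),0.3],[0.001,0.014,0.027,np.float64(0.16),0.3],[0.001,0.018,0.024,np.float64(0.16),0.3],[0.001,0.022,0.021,np.float64(0.16),0.3],[0.001,0.025,0.017,np.float64(0.16),0.3],[0.001,0.027,0.013,np.float64(0.16),0.3],[0.001,0.029,0.009,np.float64(0.16),0.3],[0.001,0.03,0.004,np.float64(0.16),0.3]] tot turn deg/row -9.185419698782647
```

Request:
{"api": "arm_command", "payload": {"plan": [[-0.035, 0, 0, 0, 0.3], [-0.04, 0, 0, 0, 0.3], [-0.03, 0.005, 0.03, 0.16, 0.3], [0, 0.01, 0.029, 0.16, 0.3], [0, 0.014, 0.027, 0.16, 0.3], [0, 0.018, 0.024, 0.16, 0.3], [0, 0.022, 0.021, 0.16, 0.3], [0, 0.025, 0.017, 0.16, 0.3], [0, 0.027, 0.013, 0.16, 0.3], [0, 0.029, 0.009, 0.16, 0.3], [0, 0.03, 0.004, 0.16, 0.3], [0, 0, 0, 0, 0.3]]}}

```text
time_s: 14.05
eef_pos: [513.5, -81.8, 108.3]
ee_rot: [0.099, 0.7, 0.099, -0.7]
force: [0.0, 0.8, -0.6]
grip_width: 0.476
```

```bash
python3 - <<'E'
from h import *
s=ctrl.sense(); c=ctrl.capture('wrist'); save(c,'w5.png'); M=rot(s['ee_rot']); print(s['eef_pos'],s['force'],np.arctan2(M[1,1],M[0,1]),0.28-np.pi/2,s['grip_width'])
c=ctrl.capture('top');g=c['color'][145:315,340:470]; cv2.imwrite('pics/crop5.png',cv2.cvtColor(cv2.resize(g,None,fx=3.5,fy=3.5,interpolation=cv2.INTER_CUBIC),cv2.COLOR_RGB2BGR))
E
```

```text
[513.48102209 -81.79530844 108.32380444] [ 0.01879129  0.81150544 -0.57473645] -1.2906308041878116 -1.2907963267948965 0.4763809200524419
```

View pics/w5.png

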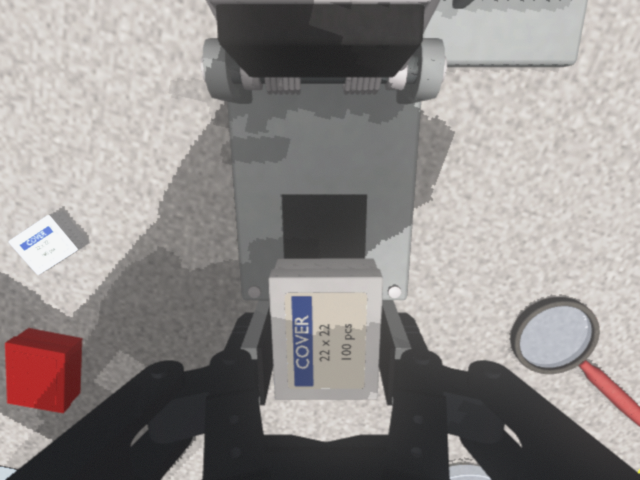

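View pics/crop5.png

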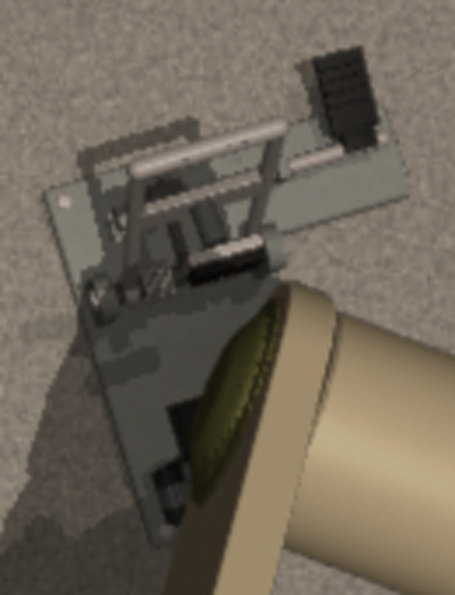

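```bash
python3 - <<'E'
from h import *
s=ctrl.sense(); c=ctrl.capture('wrist')
u=np.array([np.cos(.28),np.sin(.28)])
print(atz(c,(283,195),14,s),atz(c,(366,195),14,s), (atz(c,(324.5,195),14,s)[:2]-33*u))
print(atz(c,(283,255),14,s),atz(c,(367,255),14,s))
print(atz(c,(326,390+8),s['eef_pos'][2]+18,s),atz(c,(326,275),s['eef_pos'][2]+18,s),s['eef_pos'])
r=ctrl.place_of('wrist','press_hinge');print([(x['uv'],atz(c,x['uv'],60,s)) for x in r])
print([(x['uv'],x['score']) for x in ctrl.place_of('wrist','bed')])
E
```

```text
[538.88170292 -45.11221069  14.        ] [553.49058306 -95.23892103  14.        ] [514.47031538 -79.29187739]
[500.02477845 -54.99986059  14.        ] [ 515.56523232 -108.3647049    14.        ]
[488.72140149 -87.67132721 126.22290519] [539.31345476 -72.89538689 126.22290519] [512.88482664 -80.02448963 108.22290519]
[([326.6, 73.0], array([609.27780379, -52.90679612,  60.        ]))]
[([329.1, 245.6], 0.75), ([325.7, 81.5], 0.34)]
```

Request:
{"api": "arm_command", "payload": {"plan": [[0.03, 0, -0.001, 0, 0.3], [0.03, 0, 0, 0, 0.3], [0.018, 0, 0, 0, 0.3], [0.007, 0, 0, 0, 0.3], [0.003, 0, 0, 0, 0.3], [0, 0, 0, 0, 0.3]]}}

```text
time_s: 15.05
eef_pos: [514.4, -80.0, 20.8]
ee_rot: [0.1, 0.7, 0.1, -0.7]
force: [-0.7, -0.5, -0.0]
grip_width: 0.472
```

Request:
{"api": "arm_command", "payload": {"plan": [[0.002, 0, 0, 0, 0.3], [0.001, 0, 0, 0, 0.3], [0, 0, 0, 0, 0.3]]}}

```text
time_s: 15.42
eef_pos: [514.4, -80.2, 18.1]
ee_rot: [0.1, 0.7, 0.1, -0.7]
force: [-2.8, 1.2, 7.4]
grip_width: 0.472
```

Contact. Release and lift.

Request:
{"api": "arm_command", "payload": {"plan": [[0, 0, 0, 0, 0.65], [0, 0, 0, 0, 0.7], [0, 0, 0, 0, 0.7], [-0.01, 0, 0, 0, 0.7], [-0.03, 0, 0, 0, 0.7], [-0.04, 0, 0, 0, 0.7], [-0.04, 0, 0, 0, 0.7], [0, 0, 0, 0, 0.7]]}}

```text
time_s: 16.42
eef_pos: [515.5, -80.6, 140.6]
ee_rot: [0.101, 0.702, 0.099, -0.698]
force: [-0.4, 0.9, -0.1]
grip_width: 0.705
```

```bash
python3 - <<'E'
from h import *
s=ctrl.sense(); c=ctrl.capture('wrist'); save(c,'w6.png'); print(s['eef_pos'],s['force'])
for r in ctrl.place_of('wrist','box_center'): print(np.round(r['uv']),round(r['score'],2),atz(c,r['uv'],25,s).round(1))
for r in ctrl.place_of('wrist','paddle'): print(np.round(r['uv']),round(r['score'],2),atz(c,r['uv'],39,s).round(1))
c=ctrl.capture('side'); g=c['color'][100:300,230:470]; cv2.imwrite('pics/s6.png',cv2.cvtColor(cv2.resize(g,None,fx=3,fy=3),cv2.COLOR_RGB2BGR))
E
```

```text
[515.52681131 -80.55677598 140.61405303] [-0.36408941  0.89646899 -0.14331659]
[ 72. 347.] 0.84 [376.6  83.4  25. ]
[326. 240.] 0.61 [514.7 -82.5  25. ]
[ 80. 231.] 0.61 [473.3  86.4  25. ]
```

View pics/w6.png

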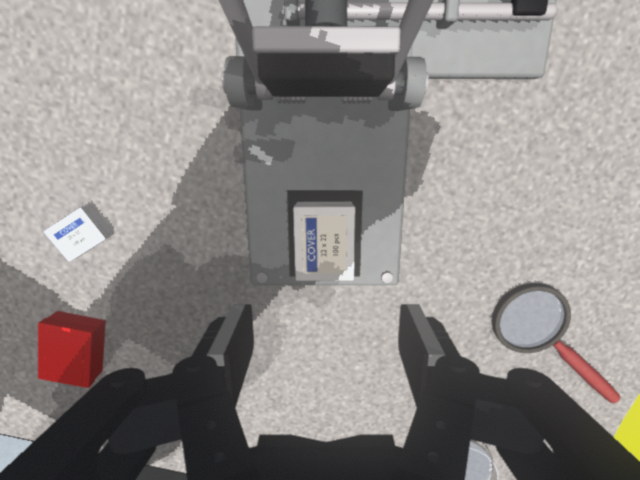

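View pics/s6.png

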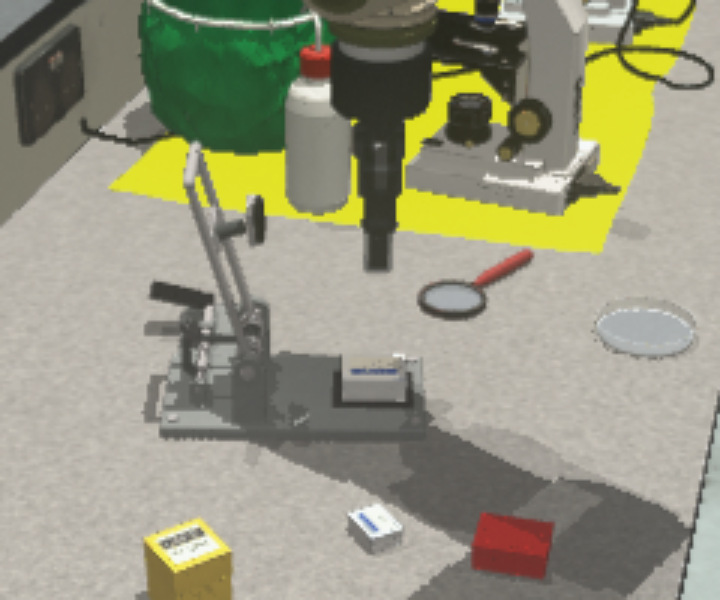

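```bash
python3 - <<'E'
from h import *
s=ctrl.sense()
rows([540,-190,140],-1.29,3,0,s=s)
rows([714,-143,85],-1.29,5,0,s=s,p0=np.array([540,-190,140]))
E
```

```text
[[-0.001,0.038,0.002,np.float64(0.001),0],[-0.001,0.038,0.002,np.float64(0.001),0],[-0.001,0.038,0.002,np.float64(0.001),0]] tot turn deg/row -0.038007254071355544
[[0.011,0.001,-0.036,np.float64(0.0),0],[0.011,0.001,-0.036,np.float64(0.0),0],[0.011,0.001,-0.036,np.float64(0.0),0],[0.011,0.001,-0.036,np.float64(0.0),0],[0.011,0.001,-0.036,np.float64(0.0),0]] tot turn deg/row -0.022804352442813324
```

Request:
{"api": "arm_command", "payload": {"plan": [[0, 0.038, 0.002, 0, 0.3], [0, 0.038, 0.002, 0, 0], [0, 0.038, 0.002, 0, 0], [0.011, 0.001, -0.036, 0, 0], [0.011, 0.001, -0.036, 0, 0], [0.011, 0.001, -0.036, 0, 0], [0.011, 0.001, -0.036, 0, 0], [0.011, 0.001, -0.036, 0, 0], [0, 0, 0, 0, 0], [0, 0, 0, 0, 0]]}}

```text
time_s: 17.88
eef_pos: [713.8, -145.9, 81.4]
ee_rot: [-0.099, -0.7, -0.1, 0.701]
force: [-0.5, 0.3, 0.5]
grip_width: -0.003
```

```bash
python3 - <<'E'
from h import *
s=ctrl.sense(); c=ctrl.capture('wrist'); save(c,'w7.png'); print(s['eef_pos'],s['force'],s['grip_width'])
for r in ctrl.place_of('wrist','paddle'): print(np.round(r['uv']),round(r['score'],2),atz(c,r['uv'],39,s).round(1))
c=ctrl.capture('side'); g=c['color'][100:300,230:470]; cv2.imwrite('pics/s7.png',cv2.cvtColor(cv2.resize(g,None,fx=3,fy=3),cv2.COLOR_RGB2BGR))
for r in ctrl.place_of('side','paddle'): print(np.round(r['uv']),round(r['score'],2),atz(c,r['uv'],39).round(1))
c=ctrl.capture('top');g=c['color'][115:285,340:470]; cv2.imwrite('pics/crop7.png',cv2.cvtColor(cv2.resize(g,None,fx=3.5,fy=3.5,interpolation=cv2.INTER_CUBIC),cv2.COLOR_RGB2BGR))
for r in ctrl.place_of('top','paddle'): print(np.round(r['uv']),round(r['score'],2),atz(c,r['uv'],39).round(1))
E
```

```text
[ 713.80464531 -145.93495866   81.41348098] [-0.53031822  0.27299537  0.47885966] -0.003132654999129562
[329. 256.] 0.96 [ 726.5 -144.6   39. ]
[283. 198.] 0.56 [ 723.3 -135.4   39. ]
```

View pics/w7.png

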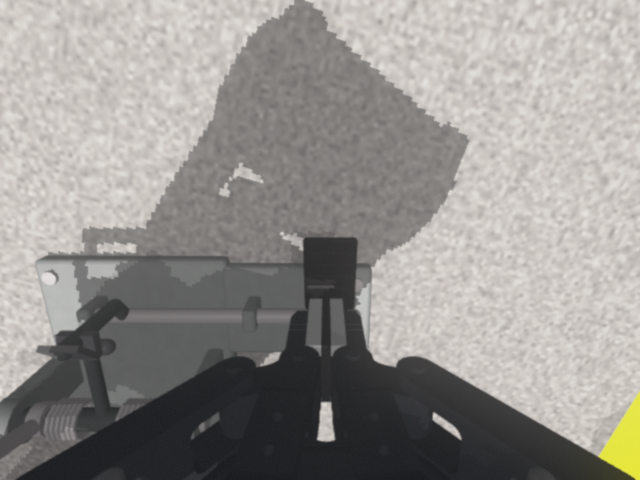

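View pics/s7.png

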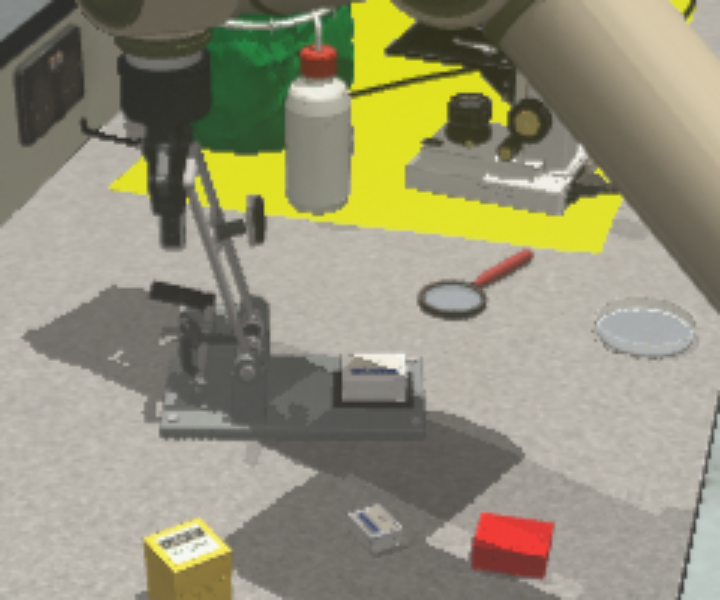

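Request:
{"api": "arm_command", "payload": {"plan": [[0.015, 0, -0.006, 0, 0], [0.015, 0, 0, 0, 0], [0.007, 0, 0, 0, 0], [0.005, 0, 0, 0, 0], [0.004, 0, 0, 0, 0], [0.003, 0, 0, 0, 0], [0, 0, 0, 0, 0]]}}

```text
time_s: 19.05
eef_pos: [720.5, -144.2, 33.5]
ee_rot: [0.1, 0.7, 0.1, -0.7]
force: [1.8, 0.6, 3.1]
grip_width: 0.001
```

```bash
python3 - <<'E'
from h import *
print(ctrl.sense()['eef_pos'],ctrl.sense()['force'])
c=ctrl.capture('side'); g=c['color'][100:300,230:470]; cv2.imwrite('pics/s8.png',cv2.cvtColor(cv2.resize(g,None,fx=3,fy=3),cv2.COLOR_RGB2BGR))
E
```

```text
[ 720.48957239 -144.2202915    33.50065218] [1.82357692 0.61612838 3.08532194]
```

View pics/s8.png

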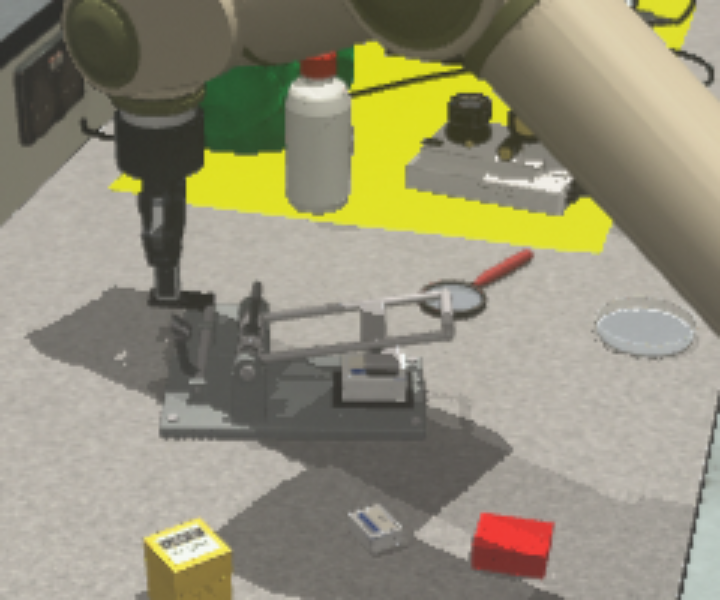

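Request:
{"api": "arm_command", "payload": {"plan": [[0, 0, 0, 0, 0], [-0.02, 0, 0, 0, 0], [-0.04, 0, 0, 0, 0], [-0.04, 0, 0, 0, 0], [-0.04, 0, 0, 0, 0], [0, 0.04, 0, 0, 0], [0, 0.04, 0, 0, 0], [0, 0, 0, 0, 0]]}}

```text
time_s: 20.1
eef_pos: [742.1, -223.9, 173.2]
ee_rot: [-0.099, -0.7, -0.098, 0.7]
force: [-0.6, 0.5, -1.2]
grip_width: 0.003
```

```bash
python3 - <<'E'
from h import *
print(ctrl.sense()['eef_pos'],ctrl.sense()['force'])
c=ctrl.capture('side'); g=c['color'][150:300,260:440]; cv2.imwrite('pics/s9.png',cv2.cvtColor(cv2.resize(g,None,fx=4,fy=4),cv2.COLOR_RGB2BGR))
for q,z in [('handle',85),('box_center',25),('jar_center',34),('lamp_box_center',26)]:
  for r in ctrl.place_of('side',q)[:3]: print(q,np.round(r['uv']),round(r['score'],2),atz(c,r['uv'],z).round(1))
c=ctrl.capture('top');g=c['color'][145:315,340:470]; cv2.imwrite('pics/crop9.png',cv2.cvtColor(cv2.resize(g,None,fx=3.5,fy=3.5,interpolation=cv2.INTER_CUBIC),cv2.COLOR_RGB2BGR))
E
```

```text
[ 742.11430861 -223.90219983  173.18759012] [-0.62443822  0.46491918 -1.19975356]
handle [378. 201.] 0.64 [ 465.4 -115.    85. ]
box_center [328. 321.] 0.73 [468.  274.1  25. ]
box_center [405. 284.] 0.71 [349.6 113.5  25. ]
box_center [353. 223.] 0.58 [519.6 -91.7  25. ]
jar_center [333. 346.] 0.65 [436.5 348.2  34. ]
jar_center [311. 214.] 0.57 [629.7 -86.   34. ]
lamp_box_center [288. 290.] 0.91 [578.1 207.9  26. ]
```

View pics/s9.png

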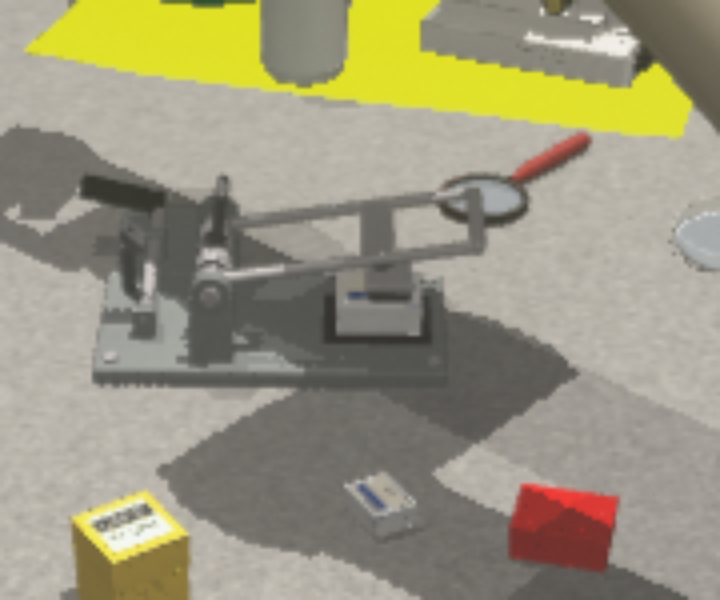

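View pics/crop9.png

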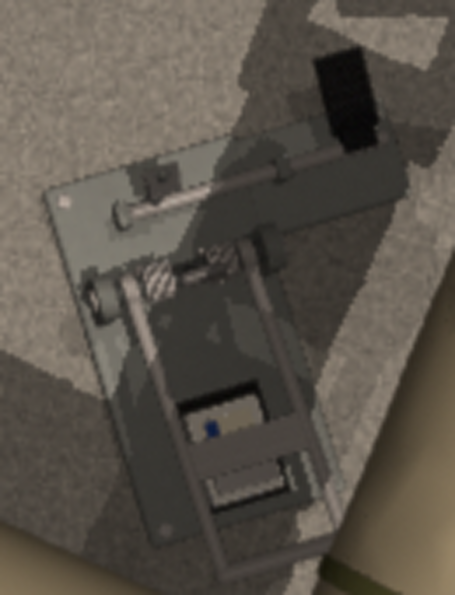

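The pictures show the arm down on the box. The box sits flat and centred on the bed (about (240,450) in the top crop), the paddle has sprung back, and the gripper is clear.

```bash
python3 -c "
from rig import ctrl
print(ctrl.finish_job())"
```

```text
the job is handed in; nothing more can be done
None
```

The glued box is clamped in the press, and I handed the job in at about 20 s on the robot clock. No verdict is reported.

- **Cocking:** I pinched the handle and swung the arm up to about 1.98–2.0 rad. I then eased it back to about 1.85 rad until the pull on the fingers reversed, which showed the catch was holding, and let go.
- **Box:** I chose the larger white box and passed over the small white, red and pink ones. I set it on the rubber bed with its long side along the arm. After release it measured about 2 mm from the bed centre.
- **Trigger:** I pressed the paddle with shut fingers until the arm snapped down, then backed the gripper off well clear.

**Last checks:** The pictures show the arm resting on the box. The box is flat, centred and in line, and the paddle is back up. The force on the tool was about zero. The jar and the cube carton measured 6–9 mm from their start positions by the side camera, which is about its detection error; the robot never went near them. I judged the arm and trigger angles from the pictures, as they can't be read directly.

**Disagreements:**
- The detectors also reported the decoy boxes and gave a false low-score "jar" on the press; I set those aside using the pictures.
- The side camera's single-view position for the box was about 10 mm off the wrist camera's. I trusted the wrist and top views.

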